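# Close a sample in the bench vacuum chamber and open the vacuum

### The job

Put the orange-capped sample jar upright in the steel vacuum chamber, lowering it to the floor rather than dropping it in, then lower the blue lid onto the chamber so that it sits fully home and level on the rim all round. Only when the lid is on and let go, turn the yellow isolator handle from off (red mark) fully to on (green mark, in line with the pipe). Leave the other jars and the things standing about where they are.

Things in the scene. Friction and masses are not known exactly. Their poses are not given: they have to be found in the camera images.
- station: fixed vacuum station: open steel pot (the chamber: 156 mm across outside, 140 mm inside, 105 mm tall, floor 8 mm thick) joined by a brass pipe to a grey isolator valve (66 mm square, under an aluminium disc 116 mm across with its top at 62 mm). Origin: centre of the chamber's underside; z up. Valve axis at (-70, -145) mm in this frame
- chamber_rim (a point): centre of the chamber's mouth, at the height of the rim's top (105 mm above the bench), z up
- chamber_floor (a point): centre of the chamber's inner floor (8 mm above the bench), z up
- lid: loose blue lid, 0.4 kg, lying knob up: flange disc 166 mm across, 10 mm thick; under it a black spigot 132 mm across, projecting 7 mm, drops inside the chamber's mouth with 4 mm play all round; on top a white round knob 34 mm across, 36 mm tall. Origin: centre of the spigot's underside; z up. Flange underside at z = 7 mm, its top at 17 mm, knob top at 53 mm
- lid_seat (a point): centre of the flange's underside, 7 mm above the lid's origin: it meets chamber_rim when the lid is seated
- lid_knob (a point): point on the knob's axis to grip, 41 mm above the lid's origin (12 mm below the knob's top)
- sample_jar: the sample: closed amber jar with orange cap, straight sided, 56 mm across, 80 mm tall, 0.16 kg. Origin: centre of its underside; z up. Grip it near the top, so that the fingers and gripper clear the chamber
- isolator (a joint): angle of the isolator handle about the vertical: 0 = off stop (pointer at the red mark), 1.35 = on stop (pointer at the green mark, bar in line with the pipe). It grows clockwise seen from above, is moderately stiff (about 0.1 N m) and stays where it is left
- isolator_grip (a point): point to grip on the handle: on its turning axis, 86 mm above the bench, turning with the handle. The handle is a yellow bar 80 mm long, 16 mm wide and 30 mm tall (from 66 to 96 mm above the bench); x along the bar towards its black pointer end, y across it, z up
- white_jar: a look-alike of the sample jar (amber, 56 mm across, 80 mm tall, origin at the centre of its underside) but with a white cap; leave it alone
- blue_jar: a look-alike of the sample jar (amber, 56 mm across, 80 mm tall, origin at the centre of its underside) but with a blue cap; leave it alone
- beaker: bystander: white plastic beaker 84 mm across the rim, 100 mm tall, origin at the centre of its underside
- dishes: bystander: two stacked clear dishes, 90 mm across, 29 mm tall, origin at the centre of the underside
- tip_box: bystander: blue box with clear cover, 87 x 127 mm, 66 mm tall, origin at the centre of its underside
- media_bottle: bystander: clear bottle with blue cap, 86 mm across, 170 mm tall, origin at the centre of its underside

How it is judged:
By the outcome, as a careful person would: the job done as asked, in the order asked, and still so for the second after the job is handed in, with the robot touching nothing.
It also fails if it takes over 64 s, if anything falls off the work surface, if the arm or the gripper's body presses on something with over 40 N, if the wrist force passes 120 N, or if a joint passes its speed limit or range.

### The arm

A 7-joint arm with a two-finger parallel gripper is mounted at the origin on the work surface. World frame = base frame: x ahead of the robot, y to its left, z up, the work surface at z = 0. Lengths are in m, angles in rad, forces in N, time in s.
With the tool pointing down it reaches from about 0.4 to 0.85 m from the base axis. Payload 10.4 kg.
Tool frame: the origin (TCP) lies at the very end of the fingers, on their centre line; the grasp point (between the pads) lies 19 mm behind it; z points along the fingers, y is the line along which they close (so a half turn about z gives the same grasp; the last joint's range is limited). The gripper opens to 87 mm and grips with 3 to 60 N. Pads are 19 mm wide; open, the fingers measure 117 mm over their backs; the gripper's body (75 mm by 190 mm) begins 51 mm behind the grasp point.
Start: joints at [-1.167, 0.332, -0.065, 1.46, 0.022, 1.35, -0.088], TCP at [0.259, 0.569, 0.223] pointing down, gripper open.
Joint ranges: [-2.6, 2.6], [-0.5, 2.12], [-1.47, 1.34], [0.16, 2.42], [-1.27, 4.41], [0.06, 2.06], [-2.6, 2.6]. Speed limits (rad/s): [2.22, 2.22, 2.79, 2.79, 3.14, 3.14, 3.14].

### API

Orientations are given as a unit quaternion [x, y, z, w].
In Python, from bench import status, camera, order gives the robot as it stands.
- The arm moves only by the tool jog_arm, never from a script. Its argument "plan" is a list of rows, each a list of 7 numbers: the turn, a rotation vector about the tool's x, y, z in rad, then the shift along the tool's x, y, z in mm, then the opening, from -1 (shut) to 1 (fully open). A call has 1 to 12 rows; each row is the pose to reach, as a shift and turn from the pose commanded when the call began, along the tool's axes at that moment; what a row does not reach only later rows make up. A row lasts 1/10 s, in which the tool goes at most 50 mm and 8.59 degrees, less where a joint would pass 70% of its speed; a pose out of reach is approached as far as the arm can. A call with a gripper value outside its range is refused whole. The fingers move at their own pace and stop on an object; "squeeze" is the grip in N (left out, the last holds). Time passes only in rows, so rows that repeat a pose let the fingers close. It gives the time, the measured TCP pose, the force, the opening and the grip force at its end, in the units of the state.
- status.read_state(): the state, without advancing time (a new reading comes with each control period).
- camera(name): name is "side" or "top"; returns a dict with "image" (420x560x3 uint8, red, green, blue), "z_map" (420x560 float32, m along the optical axis (not along the pixel's ray), 0 where there is no reading), "fx", "fy", "cx", "cy" (pixels), "k1" (the pictures are not rectified: a ray, as slopes to the right and down, at radius r is drawn at 1 + k1 r^2 times it, then the intrinsics apply), "world_from_camera" (4x4, takes a point from camera to world coordinates). Camera axes: x right, y down, z forward; pixel columns grow to the right and rows downward; lengths in m; the calibration is good to about 2 mm. A picture is of the moment at which its call begins.
- order.close_job(): hands the job in; it is judged then, once.
The state is a dict: "time": time; "joint_positions": joint angles; "joint_vel": joint speeds; "joint_torque": joint torques, N m; "ee_pos": TCP position; "eef_rot": TCP orientation; "ft_force": force on the tool from outside, world axes, zero at the start; "torque": the same for the moment, N m; "width": finger opening in m; "grip_force": force on a finger pad.
Only numpy, scipy, OpenCV 4.12 (cv2) and the standard library are available. Lean on these libraries where they do the work, as an engineer would, in place of code of your own. Each camera call takes 0.05 s, during which the arm holds its last target. There are 200 camera calls.

## Working session

There is one attempt and no reset: what is moved stays moved. The work goes in short steps, Python scripts to look and compute and a tool call to move; the robot and the scene stay as the last step left them, time stands still between calls to the robot, and variables do not carry over. Pictures are saved under pics/ and viewed, at most 10 in all, crops included, and the job is handed in when it is done.

Besides the shell and the picture viewer there is one more tool, called after "Emit:" in YAML: its name, and indented under it one key for each argument. jog_arm: Moves the arm, as the interface text tells. Its arguments: {"type":"object","properties":{"plan":{"type":"array"},"squeeze":{"type":"number"}},"required":["plan"]}

```bash
mkdir -p pics; ls; cat > h.py <<'E'
import numpy as np, cv2
from bench import status, camera, order
def shot(n):
    c=camera(n); c['T']=np.array(c['world_from_camera']); return c
def save(c,f): cv2.imwrite('pics/'+f,c['image'][:,:,::-1])
def ray(c,u,v):
    x=(np.asarray(u,float)-c['cx'])/c['fx']; y=(np.asarray(v,float)-c['cy'])/c['fy']
    a,b=x.copy(),y.copy()
    for _ in range(10):
        s=1+c['k1']*(a*a+b*b); a,b=x/s,y/s
    return np.stack([a,b,np.ones_like(a)],-1)
def onplane(c,u,v,z):
    d=ray(c,u,v)@c['T'][:3,:3].T; o=c['T'][:3,3]
    return o+d*((z-o[2])/d[...,2])[...,None]
def cloud(c):
    v,u=np.mgrid[:420,:560]
    p=ray(c,u,v)*c['z_map'][...,None]
    return p@c['T'][:3,:3].T+c['T'][:3,3]
E
python3 - <<'E'
from h import *
for n in('top','side'):
    c=shot(n); save(c,n+'1.png'); print(n,c['fx'],c['k1'],c['T'].round(3).tolist())
s=status.read_state(); print(s)
E
```

```text
pics
top 384.27201163450775 -0.03905711782142794 [[0.006, -0.996, 0.093, 0.499], [-1.0, -0.008, -0.013, -0.038], [0.013, -0.093, -0.996, 1.173], [0.0, 0.0, 0.0, 1.0]]
side 428.550696082117 -0.049737889135229085 [[0.755, -0.506, 0.417, 0.161], [-0.656, -0.581, 0.482, -0.531], [-0.002, -0.637, -0.771, 0.869], [0.0, 0.0, 0.0, 1.0]]
{'time': 0.1, 'joint_positions': array([-1.16654817,  0.33283311, -0.06471062,  1.46084971,  0.02159861,
        1.3498973 , -0.0884867 ]), 'joint_vel': array([ 1.35081674e-03, -3.18069643e-03,  1.87745296e-03, -1.46262187e-03,
       -5.28672496e-06, -7.11683281e-05, -3.41516069e-04]), 'joint_torque': array([ 1.53977166e-03, -6.24545717e+01,  2.49230635e-02, -3.90714312e+01,
       -6.14569592e-02,  3.67059745e-02,  3.92703350e-05]), 'ee_pos': array([0.25860664, 0.56861   , 0.2218219 ]), 'eef_rot': array([ 2.11786914e-01,  9.77315653e-01, -6.36425691e-04, -1.10968466e-04]), 'ft_force': array([-0.65970522,  0.44216464, -0.22266584]), 'torque': array([ 0.01726018, -0.00826058,  0.01937657]), 'grip_force': 0.0, 'width': 0.08728486570083378}
```

View pics/top1.png

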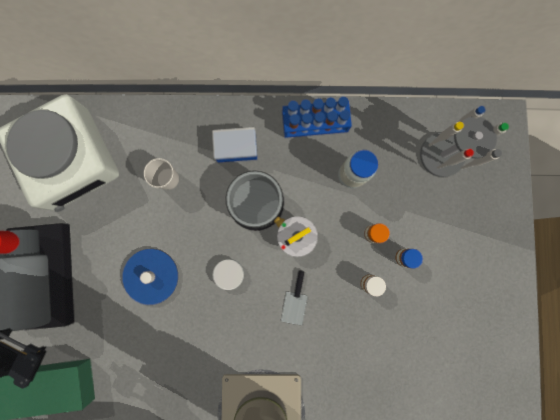

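View pics/side1.png

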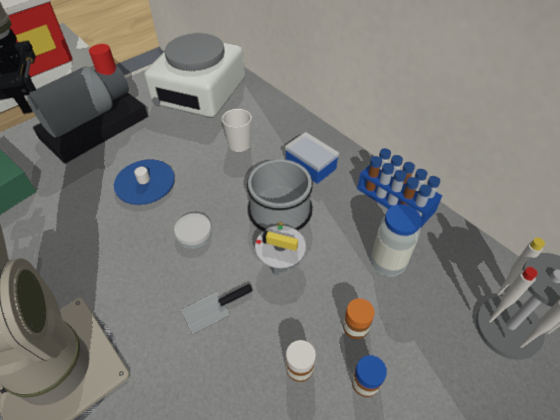

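The top view shows the pot at (255,200), the isolator at (297,237), the orange cap at (379,233) and the lid at (150,277) with its knob at (148,277). The side view agrees: orange jar (358,318), lid (145,181), handle (282,240).

```bash
cat > m.py <<'E'
from h import *
def circ(p):
    A=np.c_[2*p[:,:2],np.ones(len(p))]; s=np.linalg.lstsq(A,(p[:,:2]**2).sum(1),rcond=None)[0]
    return s[:2].round(4),round(float(np.sqrt(s[2]+s[0]**2+s[1]**2)),4)
def blob(c,lo,hi,box):
    h=cv2.cvtColor(c['image'],cv2.COLOR_RGB2HSV); m=cv2.inRange(h,lo,hi)
    k=np.zeros_like(m); x0,y0,x1,y1=box; k[y0:y1,x0:x1]=255; m&=k
    n,l,s,ce=cv2.connectedComponentsWithStats(m); i=1+np.argmax(s[1:,4]); return (l==i)
def zmask(P,m,z,t=.006): return m&(abs(P[...,2]-z)<t)
E
python3 - <<'E'
from m import *
B={'top':dict(lid=(115,240,190,312),jar=(360,215,396,250),bar=(275,220,320,255),pot=(220,165,290,236),valve=(270,212,325,262)),
'side':dict(lid=(105,150,185,210),jar=(335,290,385,345),bar=(255,225,305,255),pot=(235,150,325,240),valve=(245,215,315,272))}
for n in('top','side'):
    c=shot(n);P=cloud(c);b=B[n]
    print(n)
    def box(x):
        k=np.zeros((420,560),bool);k[x[1]:x[3],x[0]:x[2]]=1;return k
    m=blob(c,(100,120,50),(125,255,255),b['lid'])
    cs=cv2.findContours(m.astype(np.uint8),0,1)[0]; q=max(cs,key=len)[:,0]
    print('lid',circ(onplane(c,q[:,0],q[:,1],.017)),'z',np.median(P[m][:,2]))
    k=zmask(P,box(b['lid']),.053);print('knob top',k.sum(),circ(P[k]),P[k].mean(0))
    m=blob(c,(5,150,100),(18,255,255),b['jar']);k=zmask(P,m,.08)
    print('jar',k.sum(),P[k].mean(0),np.ptp(P[k],0), 'zmax',P[m][:,2].max())
    m=blob(c,(22,140,100),(35,255,255),b['bar']);k=zmask(P,m,.096)
    v,u=np.nonzero(k);r=cv2.minAreaRect(onplane(c,u,v,.096)[:,:2].astype(np.float32)*1000);print('bar',k.sum(),r, P[k].mean(0))
    k=zmask(P,box(b['pot']),.105,.004);q=P[k];print('pot',k.sum(),circ(q),q[:,:2].min(0),q[:,:2].max(0))
    k=zmask(P,box(b['valve']),.062,.004);q=P[k];ct=(q[:,:2].min(0)+q[:,:2].max(0))/2;print('disc',k.sum(),ct,np.ptp(q,0))
    # marks
    for nm,lo,hi in(('red',(0,150,80),(6,255,255)),('green',(45,80,60),(85,255,255))):
        m=blob(c,lo,hi,b['valve']);v,u=np.nonzero(m);print(nm,m.sum(),onplane(c,u,v,.062).mean(0))
E
```

```text
top
lid (array([0.4027, 0.3336]), 0.0805) z 0.018381530820064773
knob top 115 (array([0.402 , 0.3337]), 0.0122) [0.4019081  0.33353434 0.05397984]
jar 290 [ 0.5342253  -0.33541945  0.08058847] [0.05150707 0.05315075 0.0109966 ] zmax 1.1729872304825193
bar 129 ((526.0355834960938, -104.05905151367188), (14.838818550109863, 69.78329467773438), 31.17710304260254) [ 0.52543688 -0.10369582  0.09673721]
pot 472 (array([0.6277, 0.0226]), 0.0738) [ 0.54714476 -0.05703714] [0.70541268 0.10275403]
disc 966 [ 0.5242092  -0.10047191] [0.11528383 0.11303353 0.00794806]
red 8 [ 0.49244552 -0.06115851  0.062     ]
green 13 [ 0.55724905 -0.06226709  0.062     ]
side
lid (array([0.3987, 0.3303]), 0.0815) z 0.016603424337059247
knob top 105 (array([0.3984, 0.3322]), 0.0126) [0.39804502 0.33092525 0.05227872]
jar 548 [ 0.52926305 -0.33831984  0.07957538] [0.05372923 0.05496132 0.00906477] zmax 0.8686879178393068
bar 207 ((519.9205322265625, -107.8916244506836), (18.910476684570312, 71.70857238769531), 32.71784591674805) [ 0.52082669 -0.10680954  0.09426113]
pot 506 (array([0.6226, 0.0203]), 0.0736) [ 0.54516724 -0.05749768] [0.70083915 0.09736081]
disc 1227 [ 0.53338625 -0.08538799] [0.14513056 0.1492038  0.00783764]
red 11 [ 0.49034224 -0.0595987   0.062     ]
green 16 [ 0.55456539 -0.06140644  0.062     ]
```

```bash
cat > g.py <<'E'
import sys, numpy as np
from scipy.spatial.transform import Rotation as R
from bench import status
def go(x,y,z,yaw,p=None,q=None):
    s=status.read_state(); p=s['ee_pos'] if p is None else p; r=R.from_quat(s['eef_rot'] if q is None else q); a=np.radians(yaw)
    t=R.from_matrix(np.array([[-np.sin(a),np.cos(a),0],[np.cos(a),np.sin(a),0],[0,0,-1]]).T)
    return (r.inv()*t).as_rotvec().round(3).tolist()+(r.inv().apply(np.array([x,y,z])-p)*1000).round(1).tolist()
if __name__=='__main__':
    s=status.read_state(); print(round(s['time'],2),s['ee_pos'].round(4),'yaw',np.degrees(np.arctan2(*R.from_quat(s['eef_rot']).as_matrix()[1::-1,1])).round(2),'w',s['width'],'F',s['ft_force'].round(1),s['joint_positions'].round(2))
    for a in sys.argv[1:]: print(a,go(*map(float,a.split(','))))
E
python3 g.py .6,.05,.25,0
```

```text
0.2 [0.2586 0.5687 0.2221] yaw 65.55 w 0.08661744270037151 F [0.1 0.7 1.2] [-1.17  0.33 -0.06  1.46  0.02  1.35 -0.09]
.6,.05,.25,0 [-0.001, 0.0, 1.144, -525.5, -330.9, -27.7]
```

Emit:
jog_arm:
  plan:
    - [0,0,1.144,-525,-331,-28,1]
    - [0,0,1.144,-525,-331,-28,1]
    - [0,0,1.144,-525,-331,-28,1]
    - [0,0,1.144,-525,-331,-28,1]
    - [0,0,1.144,-525,-331,-28,1]
    - [0,0,1.144,-525,-331,-28,1]
    - [0,0,1.144,-525,-331,-28,1]
    - [0,0,1.144,-525,-331,-28,1]
    - [0,0,1.144,-525,-331,-28,1]
    - [0,0,1.144,-525,-331,-28,1]
    - [0,0,1.144,-525,-331,-28,1]
    - [0,0,1.144,-525,-331,-28,1]

```text
time: 1.4
ee_pos: [0.5887, 0.0663, 0.2498]
eef_rot: [0.707, 0.707, 0.0, 0.0]
ft_force: [1.0, 0.7, 0.6]
width: 0.0871
grip_force: 0.0
```

```bash
python3 g.py .532,-.337,.19,-60
```

```text
1.4 [0.5887 0.0663 0.2498] yaw 0.02 w 0.08714743103575721 F [1.  0.7 0.6] [-0.56  0.25  0.45  1.53 -0.11  1.38 -0.1 ]
.532,-.337,.19,-60 [0.0, -0.0, 1.048, -403.3, -56.9, 59.6]
```

Emit:
jog_arm:
  plan:
    - [0,0,1.048,-403,-57,30,1]
    - [0,0,1.048,-403,-57,30,1]
    - [0,0,1.048,-403,-57,30,1]
    - [0,0,1.048,-403,-57,30,1]
    - [0,0,1.048,-403,-57,30,1]
    - [0,0,1.048,-403,-57,30,1]
    - [0,0,1.048,-403,-57,30,1]
    - [0,0,1.048,-403,-57,30,1]
    - [0,0,1.048,-403,-57,60,1]
    - [0,0,1.048,-403,-57,60,1]
    - [0,0,1.048,-403,-57,60,1]
    - [0,0,1.048,-403,-57,60,1]

```text
time: 2.6
ee_pos: [0.5321, -0.3337, 0.1907]
eef_rot: [0.966, 0.26, 0.001, 0.0]
ft_force: [-0.3, 0.3, 0.6]
width: 0.087
grip_force: 0.0
```

```bash
python3 g.py .532,-.337,.046,-60; python3 - <<'E'
from h import *
t=shot('top'); s=shot('side')
im=np.hstack([t['image'][150:350,300:500],s['image'][200:400,250:450]]); cv2.imwrite('pics/a.png',cv2.resize(im,(800,400))[:,:,::-1])
E
```

```text
2.6 [ 0.5321 -0.3337  0.1907] yaw -59.92 w 0.08699762519508189 F [-0.3  0.3  0.6] [-0.08  0.43  0.76  1.53 -0.3   1.3  -0.33]
.532,-.337,.046,-60 [0.001, -0.001, 0.001, -2.0, 2.8, 144.7]
```

View pics/a.png

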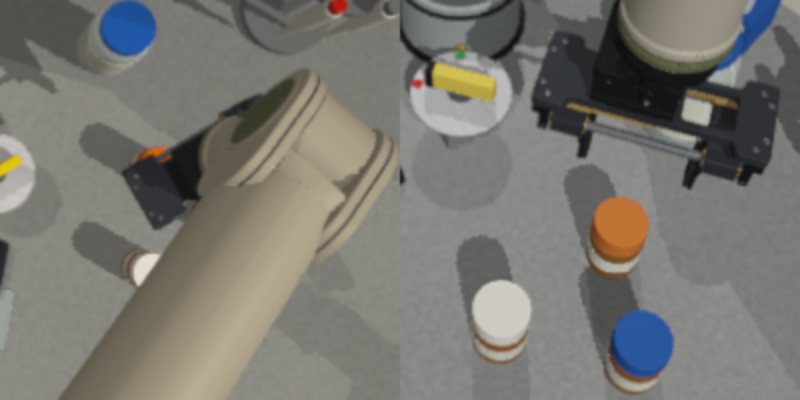

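The picture shows the gripper squarely over the orange jar (side crop about (615,240)), clear of the blue and white jars. The isolator's black pointer end is at the red mark.

Emit:
jog_arm:
  plan:
    - [0,0,0,-2,3,30,1]
    - [0,0,0,-2,3,60,1]
    - [0,0,0,-2,3,90,1]
    - [0,0,0,-2,3,120,1]
    - [0,0,0,-2,3,140,1]
    - [0,0,0,-2,3,144,1]
    - [0,0,0,-2,3,144,0.6]
    - [0,0,0,-2,3,144,0.4]
    - [0,0,0,-2,3,144,0.2]
    - [0,0,0,-2,3,144,0.0]
    - [0,0,0,-2,3,144,-0.2]
    - [0,0,0,-2,3,144,-0.2]
  squeeze: 20

```text
time: 3.9
ee_pos: [0.531, -0.3385, 0.0461]
eef_rot: [0.966, 0.258, 0.0, 0.0]
ft_force: [-1.3, 2.0, 4.9]
width: 0.0555
grip_force: 20.0
```

```bash
python3 g.py .532,-.337,.046,-60 
```

```text
3.9 [ 0.531  -0.3385  0.0461] yaw -60.04 w 0.05554465674248693 F [-1.3  2.   4.9] [-0.02  0.58  0.68  1.66 -0.41  1.05 -0.26]
.532,-.337,.046,-60 [0.0, -0.001, -0.001, 1.6, -0.8, 0.1]
```

Emit:
jog_arm:
  plan:
    - [0,0,0,0,0,-5,-0.2]
    - [0,0,0,0,0,-20,-0.2]
    - [0,0,0,0,0,-45,-0.2]
    - [0,0,0,0,0,-75,-0.2]
    - [0,0,0,0,0,-110,-0.2]
    - [0,0,0,0,0,-145,-0.2]
    - [0,0,0,0,0,-175,-0.2]
    - [0,0,0,0,0,-200,-0.2]
    - [0,0,0,0,0,-204,-0.2]
    - [0,0,0,0,0,-204,-0.2]

```text
time: 4.9
ee_pos: [0.5307, -0.3388, 0.2503]
eef_rot: [0.966, 0.258, 0.001, 0.0]
ft_force: [-0.8, 0.7, -2.0]
width: 0.0555
grip_force: 20.0
```

```bash
python3 g.py .625,.0215,.25,0 
```

```text
4.9 [ 0.5307 -0.3388  0.2503] yaw -60.06 w 0.055547188018009515 F [-0.8  0.7 -2. ] [-0.08  0.4   0.78  1.44 -0.28  1.41 -0.35]
.625,.0215,.25,0 [0.001, -0.0, -1.048, 261.5, -265.1, 0.3]
```

Emit:
jog_arm:
  plan:
    - [0,0,-0.1,25,-25,0,-0.2]
    - [0,0,-0.2,51,-52,0,-0.2]
    - [0,0,-0.3,77,-78,0,-0.2]
    - [0,0,-0.42,104,-105,0,-0.2]
    - [0,0,-0.53,131,-132,0,-0.2]
    - [0,0,-0.64,158,-160,0,-0.2]
    - [0,0,-0.75,185,-187,0,-0.2]
    - [0,0,-0.86,211,-214,0,-0.2]
    - [0,0,-0.96,236,-239,0,-0.2]
    - [0,0,-1.02,254,-257,0,-0.2]
    - [0,0,-1.047,261.5,-265,0,-0.2]
    - [0,0,-1.047,261.5,-265,0,-0.2]

```text
time: 6.1
ee_pos: [0.6248, 0.0225, 0.2487]
eef_rot: [0.707, 0.707, -0.001, -0.0]
ft_force: [0.1, -0.7, -1.5]
width: 0.0556
grip_force: 20.0
```

```bash
python3 g.py .625,.0215,.115,0; python3 - <<'E'
from h import *
t=shot('top'); s=shot('side')
im=np.hstack([t['image'][130:330,170:370],s['image'][100:300,180:380]]); cv2.imwrite('pics/b.png',cv2.resize(im,(800,400))[:,:,::-1])
E
```

```text
6.1 [0.6248 0.0225 0.2487] yaw 0.01 w 0.05559202759253904 F [ 0.1 -0.7 -1.5] [-0.47  0.34  0.47  1.44 -0.15  1.4   0.  ]
.625,.0215,.115,0 [-0.001, 0.0, 0.0, -1.0, 0.4, 133.7]
```

View pics/b.png

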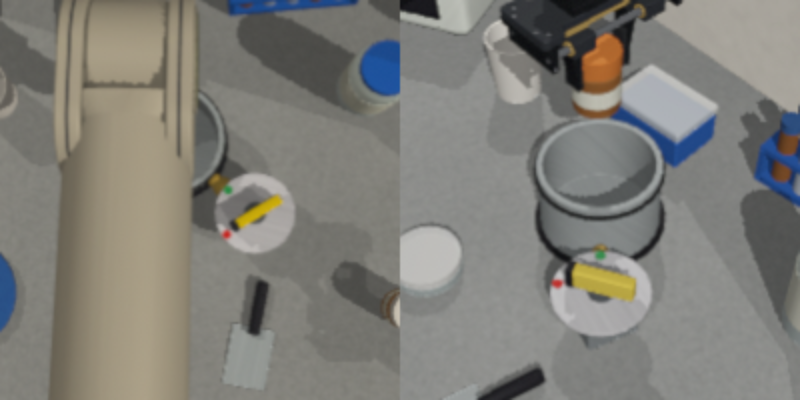

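The jar hangs upright over the pot: in the side crop it is at (598,80), with the mouth centred at about (600,165).

Emit:
jog_arm:
  plan:
    - [0,0,0,-1,0,20,-0.2]
    - [0,0,0,-1,0,45,-0.2]
    - [0,0,0,-1,0,70,-0.2]
    - [0,0,0,-1,0,95,-0.2]
    - [0,0,0,-1,0,120,-0.2]
    - [0,0,0,-1,0,140,-0.2]
    - [0,0,0,-1,0,157,-0.2]
    - [0,0,0,-1,0,170,-0.2]
    - [0,0,0,-1,0,179,-0.2]
    - [0,0,0,-1,0,185,-0.2]
    - [0,0,0,-1,0,189,-0.2]
    - [0,0,0,-1,0,190,-0.2]

```text
time: 7.4
ee_pos: [0.625, 0.0205, 0.0596]
eef_rot: [0.708, 0.707, 0.0, 0.0]
ft_force: [-0.7, 1.0, -1.1]
width: 0.0553
grip_force: 20.0
```

```bash
python3 g.py .625,.0215,.054,0
```

```text
7.4 [0.625  0.0205 0.0596] yaw -0.07 w 0.05526415138377553 F [-0.7  1.  -1.1] [-0.43  0.49  0.42  1.66 -0.23  1.04  0.06]
.625,.0215,.054,0 [0.0, -0.0, -0.001, 1.0, -0.0, 5.6]
```

Emit:
jog_arm:
  plan:
    - [0,0,0,0,0,2,-0.2]
    - [0,0,0,0,0,3.5,-0.2]
    - [0,0,0,0,0,4.5,-0.2]
    - [0,0,0,0,0,5,-0.2]
    - [0,0,0,0,0,5.5,-0.2]
    - [0,0,0,0,0,6,-0.2]

```text
time: 8.0
ee_pos: [0.6251, 0.0207, 0.0541]
eef_rot: [0.707, 0.707, 0.0, -0.0]
ft_force: [-4.1, 0.6, 8.1]
width: 0.0556
grip_force: 20.0
```

Emit:
jog_arm:
  plan:
    - [0,0,0,0,0,0,0.4]
    - [0,0,0,0,0,0,0.6]
    - [0,0,0,0,0,0,0.7]
    - [0,0,0,0,0,0,0.7]
    - [0,0,0,0,0,-4,0.7]
    - [0,0,0,0,0,-15,0.7]
    - [0,0,0,0,0,-40,0.7]
    - [0,0,0,0,0,-75,0.7]
    - [0,0,0,0,0,-115,0.7]
    - [0,0,0,0,0,-155,0.7]
    - [0,0,0,0,0,-185,0.7]
    - [0,0,0,0,0,-195,0.7]

```text
time: 9.2
ee_pos: [0.6263, 0.0204, 0.2534]
eef_rot: [0.708, 0.707, 0.003, 0.002]
ft_force: [-0.6, 0.5, -0.7]
width: 0.0739
grip_force: 0.0
```

```bash
python3 g.py .40,.332,.22,40 .40,.332,.22,-50
```

```text
9.2 [0.6263 0.0204 0.2534] yaw -0.08 w 0.07392958184472156 F [-0.6  0.5 -0.7] [-0.47  0.33  0.47  1.44 -0.15  1.4   0.01]
.40,.332,.22,40 [0.006, 0.001, -0.699, 311.3, -226.9, 32.4]
.40,.332,.22,-50 [0.005, -0.004, 0.871, 311.3, -226.9, 32.4]
```

Emit:
jog_arm:
  plan:
    - [0,0,-0.06,25,-18,2,0.7]
    - [0.003,0,-0.13,57,-42,4,0.7]
    - [0.004,0,-0.21,92,-67,8,0.7]
    - [0.005,0,-0.29,128,-93,12,0.7]
    - [0.006,0.001,-0.37,164,-120,16,0.7]
    - [0.006,0.001,-0.45,200,-146,20,0.7]
    - [0.006,0.001,-0.53,236,-172,24,0.7]
    - [0.006,0.001,-0.6,268,-195,28,0.7]
    - [0.006,0.001,-0.65,291,-212,31,0.7]
    - [0.006,0.001,-0.69,306,-223,32,0.7]
    - [0.006,0.001,-0.7,311,-227,32,0.7]
    - [0.006,0.001,-0.7,311,-227,32,0.7]

```text
time: 10.4
ee_pos: [0.3987, 0.3316, 0.2166]
eef_rot: [0.423, 0.906, -0.002, -0.002]
ft_force: [-0.3, -0.3, -1.0]
width: 0.0746
grip_force: 0.0
```

```bash
python3 g.py .40,.332,.026,40; python3 - <<'E'
from m import *
t=shot('top'); save(t,'jar_in.png'); P=cloud(t)
m=blob(t,(5,150,100),(18,255,255),(215,160,300,245)); k=zmask(P,m,.088,.01); print('jar top',k.sum(),P[k].mean(0),np.ptp(P[k],0))
cv2.imwrite('pics/c.png',cv2.resize(np.hstack([t['image'][140:280,70:350]]),(800,400))[:,:,::-1])
E
```

```text
10.4 [0.3987 0.3316 0.2166] yaw 40.01 w 0.07455673334193191 F [-0.3 -0.3 -1. ] [-0.91  0.1   0.14  1.75 -0.02  1.29 -0.07]
.40,.332,.026,40 [-0.005, -0.003, 0.0, -1.0, 2.3, 190.6]
jar top 294 [0.62566797 0.02309571 0.08902755] [0.05456465 0.05390597 0.01579861]
```

View pics/c.png

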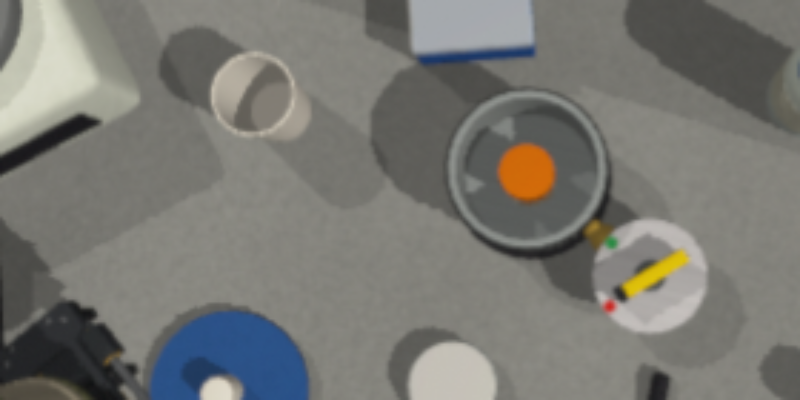

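The picture shows the orange jar standing upright and centred in the pot, at about (527,172) in the crop. The lid and knob lie undisturbed.

Emit:
jog_arm:
  plan:
    - [-0.005,-0.003,0,-1,2,20,0.7]
    - [-0.005,-0.003,0,-1,2,45,0.7]
    - [-0.005,-0.003,0,-1,2,75,0.7]
    - [-0.005,-0.003,0,-1,2,105,0.7]
    - [-0.005,-0.003,0,-1,2,132,0.7]
    - [-0.005,-0.003,0,-1,2,155,0.7]
    - [-0.005,-0.003,0,-1,2,172,0.7]
    - [-0.005,-0.003,0,-1,2,182,0.7]
    - [-0.005,-0.003,0,-1,2,187,0.7]
    - [-0.005,-0.003,0,-1,2,189,0.7]
    - [-0.005,-0.003,0,-1,2,190,0.5]
    - [-0.005,-0.003,0,-1,2,190,0.4]

```text
time: 11.65
ee_pos: [0.3997, 0.3325, 0.0272]
eef_rot: [0.422, 0.906, 0.0, 0.0]
ft_force: [0.0, 0.4, 1.1]
width: 0.0652
grip_force: 0.0
```

```bash
python3 g.py .40,.332,.024,40
```

```text
11.65 [0.3997 0.3325 0.0272] yaw 40.04 w 0.06522003258441239 F [0.  0.4 1.1] [-0.89  0.31  0.13  1.95 -0.05  0.89 -0.04]
.40,.332,.024,40 [0.001, -0.0, 0.001, -0.5, -0.1, 3.2]
```

Emit:
jog_arm:
  plan:
    - [0,0,0,-0.5,0,2,0.2]
    - [0,0,0,-0.5,0,3,0.0]
    - [0,0,0,-0.5,0,3,-0.2]
    - [0,0,0,-0.5,0,3,-0.4]
    - [0,0,0,-0.5,0,3,-0.5]
    - [0,0,0,-0.5,0,3,-0.6]
    - [0,0,0,-0.5,0,3,-0.6]
    - [0,0,0,-0.5,0,3,-0.6]
  squeeze: 40

```text
time: 12.45
ee_pos: [0.3999, 0.3321, 0.0237]
eef_rot: [0.422, 0.906, 0.0, 0.0]
ft_force: [1.9, 1.8, 0.0]
width: 0.0331
grip_force: 40.0
```

```bash
python3 g.py; python3 - <<'E'
from m import *
for n,b in(('top',(115,240,190,312)),('side',(105,150,185,210))):
    c=shot(n);m=blob(c,(100,120,50),(125,255,255),b);print(n,m.sum(),end=' ')
    q=max(cv2.findContours(m.astype(np.uint8),0,1)[0],key=len)[:,0]; p=onplane(c,q[:,0],q[:,1],.017)
    for _ in range(3):
        o,r=circ(p); p=p[abs(np.hypot(*(p[:,:2]-o).T)-r)<.003]
    print(o,r,len(p))
E
```

```text
12.45 [0.3999 0.3321 0.0237] yaw 40.05 w 0.03306691562395267 F [1.9 1.8 0. ] [-0.89  0.31  0.12  1.95 -0.05  0.88 -0.04]
top 993 [0.4193 0.3109] 0.0593 18
side 1455 [0.3987 0.318 ] 0.0708 12
```

Emit:
jog_arm:
  plan:
    - [0,0,0,0,0,-3,-0.6]
    - [0,0,0,0,0,-10,-0.6]
    - [0,0,0,0,0,-22,-0.6]
    - [0,0,0,0,0,-40,-0.6]
    - [0,0,0,0,0,-62,-0.6]
    - [0,0,0,0,0,-88,-0.6]
    - [0,0,0,0,0,-115,-0.6]
    - [0,0,0,0,0,-142,-0.6]
    - [0,0,0,0,0,-165,-0.6]
    - [0,0,0,0,0,-182,-0.6]
    - [0,0,0,0,0,-190,-0.6]
    - [0,0,0,0,0,-190,-0.6]

```text
time: 13.75
ee_pos: [0.3999, 0.332, 0.2148]
eef_rot: [0.422, 0.906, 0.001, 0.0]
ft_force: [0.7, -0.1, -5.4]
width: 0.033
grip_force: 40.0
```

```bash
python3 g.py .625,.0215,.214,0
```

```text
13.75 [0.3999 0.332  0.2148] yaw 40.05 w 0.0329561646010865 F [ 0.7 -0.1 -5.4] [-0.91  0.1   0.14  1.76 -0.01  1.28 -0.07]
.625,.0215,.214,0 [0.002, -0.001, 0.699, -382.5, -27.5, 0.7]
```

Emit:
jog_arm:
  plan:
    - [0,0,0.04,-20,-2,0,-0.6]
    - [0,0,0.11,-55,-4,0,-0.6]
    - [0,0,0.18,-97,-7,0,-0.6]
    - [0.002,-0.001,0.26,-142,-10,0,-0.6]
    - [0.002,-0.001,0.34,-187,-13,0,-0.6]
    - [0.002,-0.001,0.42,-232,-17,0,-0.6]
    - [0.002,-0.001,0.5,-275,-20,0,-0.6]
    - [0.002,-0.001,0.57,-312,-22,0,-0.6]
    - [0.002,-0.001,0.63,-345,-25,0,-0.6]
    - [0.002,-0.001,0.68,-370,-27,0,-0.6]
    - [0.002,-0.001,0.7,-382,-28,0,-0.6]
    - [0.002,-0.001,0.7,-382,-28,0,-0.6]

```text
time: 14.95
ee_pos: [0.6239, 0.0193, 0.2124]
eef_rot: [0.709, 0.706, -0.002, -0.0]
ft_force: [-0.5, 0.1, -4.7]
width: 0.033
grip_force: 40.0
```

```bash
cat > lid.py <<'E'
from m import *
# visible lid rim: blue pixels' contour, fitted on flange-top plane z; only the arc in the side view not hidden
import sys; z=float(sys.argv[1])
for n,b in(('side',(180,60,370,240)),('top',(190,120,330,270))):
    c=shot(n);P=cloud(c);m=blob(c,(100,120,50),(125,255,255),b)
    k=m&(abs(P[...,2]-z)<.012); q=P[k]; A=np.c_[q[:,:2]-q[:,:2].mean(0),np.ones(len(q))]
    f=np.linalg.lstsq(A,q[:,2],rcond=None)[0]; print(n,m.sum(),'plane slopes mrad',(f[:2]*1000).round(1),'z',f[2].round(4))
    u=max(cv2.findContours(m.astype(np.uint8),0,1)[0],key=len)[:,0]; p=onplane(c,u[:,0],u[:,1],z)
    # keep outer arc: hull points
    h=cv2.convexHull(p[:,:2].astype(np.float32))[:,0]; o=h.mean(0)
    from scipy.optimize import least_squares
    r=least_squares(lambda s:np.hypot(*(p[:,:2]-s[:2]).T)-.0825,[*o],loss='soft_l1',f_scale=.001); print(' centre',r.x.round(4), 'inl',(abs(r.fun)<.0015).sum(),len(p))
    cv2.imwrite('pics/lid_%s_%d.png'%(n,z*1000),cv2.resize(c['image'][60:270,150:430],(800,600))[:,:,::-1])
E
python3 g.py .6246,.0213,.125,0; python3 lid.py .207
```

```text
14.95 [0.6239 0.0193 0.2124] yaw -0.23 w 0.03297855644646366 F [-0.5  0.1 -4.7] [-0.47  0.36  0.48  1.5  -0.16  1.33  0.01]
.6246,.0213,.125,0 [-0.003, 0.003, -0.004, 2.3, 1.0, 87.4]
side 2410 plane slopes mrad [0.1 6. ] z 0.2048
 centre [ 0.6242 -0.0133] inl 12 274
top 588 plane slopes mrad [-1.2 13.6] z 0.207
 centre [ 0.6143 -0.1036] inl 22 108
```

Emit:
jog_arm:
  plan:
    - [-0.003,0.003,-0.004,2,1,10,-0.6]
    - [-0.003,0.003,-0.004,2,1,24,-0.6]
    - [-0.003,0.003,-0.004,2,1,40,-0.6]
    - [-0.003,0.003,-0.004,2,1,55,-0.6]
    - [-0.003,0.003,-0.004,2,1,67,-0.6]
    - [-0.003,0.003,-0.004,2,1,74,-0.6]
    - [-0.003,0.003,-0.004,2,1,78,-0.6]
    - [-0.003,0.003,-0.004,2,1,79,-0.6]
    - [-0.003,0.003,-0.004,2,1,79,-0.6]

```text
time: 15.95
ee_pos: [0.6252, 0.0233, 0.135]
eef_rot: [0.706, 0.708, 0.001, 0.0]
ft_force: [0.1, 0.1, -4.6]
width: 0.0332
grip_force: 40.0
```

```bash
python3 g.py .6246,.0213,.121,0; python3 lid.py .126
```

```text
15.95 [0.6252 0.0233 0.135 ] yaw 0.17 w 0.03323357784726552 F [ 0.1  0.1 -4.6] [-0.46  0.41  0.46  1.59 -0.19  1.18  0.04]
.6246,.0213,.121,0 [0.002, -0.001, 0.003, -2.0, -0.6, 14.0]
side 2160 plane slopes mrad [2.  7.5] z 0.1271
 centre [0.6301 0.0062] inl 14 241
top 547 plane slopes mrad [-106.6    3.4] z 0.117
 centre [ 0.7647 -0.1212] inl 18 140
```

View pics/lid_side_126.png

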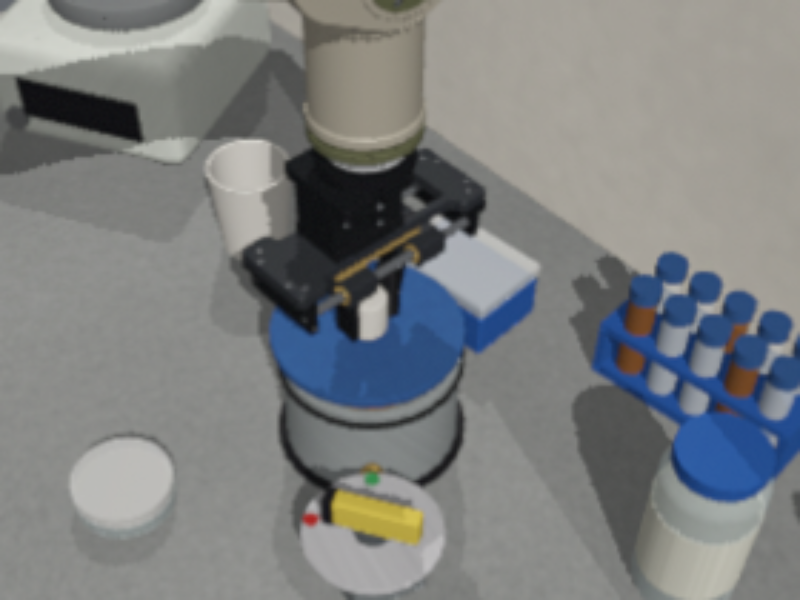

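The side view shows the lid held level over the pot (lid spans x 270–466, pot 281–463), so it is centred and the spigot is just above the rim.

Emit:
jog_arm:
  plan:
    - [0.002,-0.001,0.003,-1,-0.6,0,-0.6]
    - [0.002,-0.001,0.003,-2,-0.6,2,-0.6]
    - [0.002,-0.001,0.003,-2,-0.6,4,-0.6]
    - [0.002,-0.001,0.003,-2,-0.6,6,-0.6]
    - [0.002,-0.001,0.003,-2,-0.6,7.5,-0.6]
    - [0.002,-0.001,0.003,-2,-0.6,9,-0.6]
    - [0.002,-0.001,0.003,-2,-0.6,9.5,-0.6]

```text
time: 16.75
ee_pos: [0.6242, 0.0213, 0.1248]
eef_rot: [0.707, 0.707, -0.0, -0.0]
ft_force: [-0.1, 0.2, -4.8]
width: 0.0331
grip_force: 40.0
```

```bash
python3 g.py .6246,.0213,.121,0
```

```text
16.75 [0.6242 0.0213 0.1248] yaw 0.0 w 0.03309891223562099 F [-0.1  0.2 -4.8] [-0.46  0.42  0.46  1.6  -0.2   1.16  0.04]
.6246,.0213,.121,0 [-0.001, -0.0, 0.0, 0.0, 0.4, 3.8]
```

Spigot is inside without contact; lowering the last few millimetres.

Emit:
jog_arm:
  plan:
    - [0,0,0,0,0,1,-0.6]
    - [0,0,0,0,0,2,-0.6]
    - [0,0,0,0,0,3,-0.6]
    - [0,0,0,0,0,3.5,-0.6]
    - [0,0,0,0,0,4,-0.6]

```text
time: 17.25
ee_pos: [0.6243, 0.0213, 0.1217]
eef_rot: [0.707, 0.707, 0.0, -0.0]
ft_force: [-4.8, 0.3, 6.7]
width: 0.0335
grip_force: 40.0
```

Emit:
jog_arm:
  plan:
    - [0,0,0,0,0,0,-0.3]
    - [0,0,0,0,0,0,0]
    - [0,0,0,0,0,0,0.3]
    - [0,0,0,0,0,0,0.5]
    - [0,0,0,0,0,-3,0.5]
    - [0,0,0,0,0,-12,0.5]
    - [0,0,0,0,0,-32,0.5]
    - [0,0,0,0,0,-60,0.5]
    - [0,0,0,0,0,-85,0.5]
    - [0,0,0,0,0,-100,0.5]
    - [0,0,0,0,0,-110,0.5]
    - [0,0,0,0,0,-110,0.5]

```text
time: 18.45
ee_pos: [0.6248, 0.0213, 0.2321]
eef_rot: [0.707, 0.707, 0.001, 0.0]
ft_force: [0.1, -0.5, 0.2]
width: 0.0653
grip_force: 0.0
```

```bash
python3 g.py; python3 lid.py .115;  python3 - <<'E'
from m import *
B={'top':(275,220,320,255),'side':(255,225,305,255)}
for n in('top','side'):
    c=shot(n);P=cloud(c);m=blob(c,(22,140,100),(35,255,255),B[n]);k=m&(abs(P[...,2]-.096)<.004)
    v,u=np.nonzero(k);p=onplane(c,u,v,.096)[:,:2];w,V=np.linalg.eigh(np.cov(p.T));d=V[:,1];print(n,k.sum(),p.mean(0).round(4),np.degrees(np.arctan2(d[1],d[0])).round(1)%180)
E
```

```text
18.45 [0.6248 0.0213 0.2321] yaw 0.0 w 0.06529672694175494 F [ 0.1 -0.5  0.2] [-0.48  0.34  0.48  1.47 -0.16  1.36  0.01]
side 2773 plane slopes mrad [2.3 4. ] z 0.114
 centre [0.6241 0.0181] inl 58 223
top 548 plane slopes mrad [120.9  27.2] z 0.1149
 centre [ 0.7685 -0.1222] inl 17 140
top 124 [ 0.5254 -0.1039] 120.8
side 189 [ 0.5208 -0.107 ] 120.8
```

View pics/lid_side_115.png

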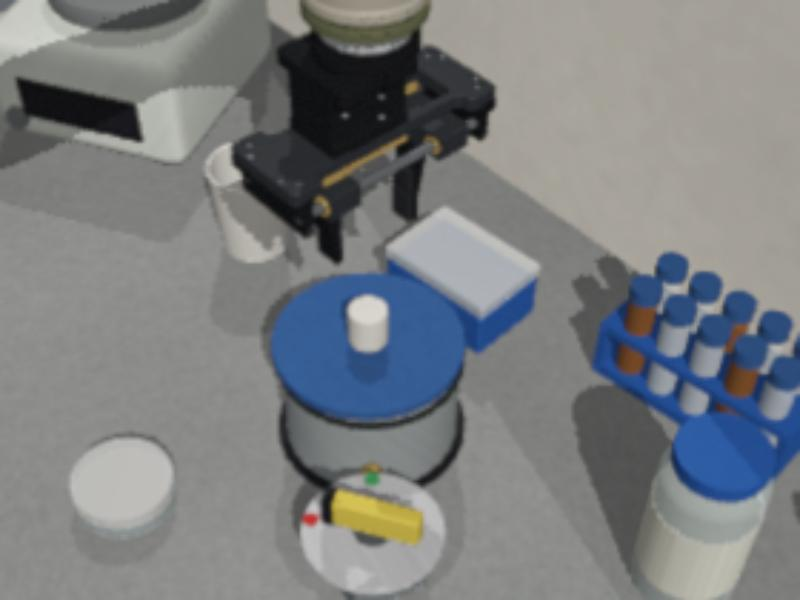

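The picture shows the lid sitting level on the pot (top at 0.114–0.115 m, as it should be seated) and free of the gripper. The handle is still at red, with the bar at 120.8° in both views.

```bash
python3 g.py .521,-.1013,.20,30.8
```

```text
18.65 [0.6239 0.0213 0.2298] yaw 0.01 w 0.0655777533110519 F [ 0.1  0.1 -0.3] [-0.48  0.35  0.48  1.47 -0.16  1.36  0.01]
.521,-.1013,.20,30.8 [-0.002, -0.001, -0.537, -122.6, -102.8, 30.0]
```

Emit:
jog_arm:
  plan:
    - [-0.002,-0.001,-0.08,-18,-15,3,0.4]
    - [-0.002,-0.001,-0.17,-40,-33,6,0.3]
    - [-0.002,-0.001,-0.27,-62,-52,10,0.2]
    - [-0.002,-0.001,-0.37,-84,-71,15,0.2]
    - [-0.002,-0.001,-0.46,-104,-87,22,0.2]
    - [-0.002,-0.001,-0.52,-118,-99,28,0.2]
    - [-0.002,-0.001,-0.537,-122.6,-102.8,30,0.2]
    - [-0.002,-0.001,-0.537,-122.6,-102.8,30,0.2]
    - [-0.002,-0.001,-0.537,-122.6,-102.8,30,0.2]

```text
time: 19.55
ee_pos: [0.5222, -0.1003, 0.2011]
eef_rot: [0.494, 0.869, 0.0, 0.001]
ft_force: [0.3, 0.0, 0.5]
width: 0.0522
grip_force: 0.0
```

```bash
python3 g.py .521,-.1013,.07,30.8
```

```text
19.55 [ 0.5222 -0.1003  0.2011] yaw 30.75 w 0.05219333827849333 F [0.3 0.  0.5] [-0.33  0.14  0.48  1.76 -0.07  1.26  0.7 ]
.521,-.1013,.07,30.8 [0.001, 0.001, -0.001, -0.2, -1.7, 131.1]
```

Emit:
jog_arm:
  plan:
    - [0,0,0,0,-1.7,15,0.2]
    - [0,0,0,0,-1.7,35,0.2]
    - [0,0,0,0,-1.7,58,0.2]
    - [0,0,0,0,-1.7,80,0.2]
    - [0,0,0,0,-1.7,100,0.2]
    - [0,0,0,0,-1.7,115,0.2]
    - [0,0,0,0,-1.7,124,0.2]
    - [0,0,0,0,-1.7,129,0.2]
    - [0,0,0,0,-1.7,131,0.2]
    - [0,0,0,0,-1.7,131,0.2]

```text
time: 20.55
ee_pos: [0.5207, -0.1021, 0.0704]
eef_rot: [0.494, 0.869, 0.0, 0.001]
ft_force: [-0.7, 0.1, 0.3]
width: 0.0525
grip_force: 0.0
```

```bash
python3 g.py .521,-.1013,.07,30.8
```

```text
20.55 [ 0.5207 -0.1021  0.0704] yaw 30.77 w 0.052549943559114506 F [-0.7  0.1  0.3] [-0.3   0.28  0.46  1.91 -0.15  0.99  0.77]
.521,-.1013,.07,30.8 [0.002, 0.001, -0.0, 0.5, 0.6, 0.4]
```

Emit:
jog_arm:
  plan:
    - [0,0,0,0.5,0.5,0,0]
    - [0,0,0,0.5,0.5,0,-0.2]
    - [0,0,0,0.5,0.5,0,-0.4]
    - [0,0,0,0.5,0.5,0,-0.6]
    - [0,0,0,0.5,0.5,0,-0.75]
    - [0,0,0,0.5,0.5,0,-0.9]
    - [0,0,0,0.5,0.5,0,-0.9]
    - [0,0,0,0.5,0.5,0,-0.9]
  squeeze: 30

```text
time: 21.35
ee_pos: [0.5218, -0.1008, 0.0703]
eef_rot: [0.494, 0.87, 0.001, 0.002]
ft_force: [6.3, 2.1, -4.1]
width: 0.0157
grip_force: 30.0
```

```bash
python3 g.py; python3 -c "
from bench import status;print(status.read_state()['torque'])"
```

```text
21.35 [ 0.5218 -0.1008  0.0703] yaw 30.83 w 0.015713247400000574 F [ 6.3  2.1 -4.1] [-0.3   0.28  0.46  1.91 -0.15  0.98  0.77]
[ 0.32893568 -1.1684345   0.0664429 ]
```

Emit:
jog_arm:
  plan:
    - [0,0,0.06,0,0,0,-0.9]
    - [0,0,0.16,0,0,0,-0.9]
    - [0,0,0.28,0,0,0,-0.9]
    - [0,0,0.4,0,0,0,-0.9]
    - [0,0,0.52,0,0,0,-0.9]
    - [0,0,0.64,0,0,0,-0.9]
    - [0,0,0.76,0,0,0,-0.9]
    - [0,0,0.88,0,0,0,-0.9]
    - [0,0,1.0,0,0,0,-0.9]
    - [0,0,1.1,0,0,0,-0.9]
    - [0,0,1.17,0,0,0,-0.9]
    - [0,0,1.2,0,0,0,-0.9]

```text
time: 22.55
ee_pos: [0.5231, -0.1009, 0.0704]
eef_rot: [0.899, 0.438, 0.003, 0.002]
ft_force: [13.5, 0.7, -12.5]
width: 0.0158
grip_force: 30.0
```

```bash
python3 g.py; python3 -c "
from bench import status;print(status.read_state()['torque'])"
```

```text
22.55 [ 0.5231 -0.1009  0.0704] yaw -38.06 w 0.0158124511633912 F [ 13.5   0.7 -12.5] [-0.47  0.31  0.66  1.91 -0.23  0.99 -0.37]
[ 0.09939416 -2.7145209   0.08454857]
```

Emit:
jog_arm:
  plan:
    - [0,0,0.03,0.6,0.8,0.5,-0.9]
    - [0,0,0.07,0.6,0.8,0.5,-0.9]
    - [0,0,0.11,0.6,0.8,0.5,-0.9]
    - [0,0,0.13,0.6,0.8,0.5,-0.9]
    - [0,0,0.13,0.6,0.8,0.5,-0.9]

```text
time: 23.05
ee_pos: [0.5231, -0.1011, 0.0703]
eef_rot: [0.925, 0.38, 0.002, 0.001]
ft_force: [5.0, 0.5, 1.3]
width: 0.0168
grip_force: 32.4
```

```bash
python3 g.py; python3 -c "
from bench import status;print(status.read_state()['torque'])"
```

```text
23.05 [ 0.5231 -0.1011  0.0703] yaw -45.34 w 0.01683176768506637 F [5.  0.5 1.3] [-0.48  0.32  0.68  1.91 -0.24  0.99 -0.49]
[ 0.05461229 -1.09096263  0.91360666]
```

Wrist torque jumped from 0.08 to 0.91 N m and the fingers skewed slightly, so the on stop is reached. I'm letting go and rising.

Emit:
jog_arm:
  plan:
    - [0,0,0,0,0,0,-0.3]
    - [0,0,0,0,0,0,0]
    - [0,0,0,0,0,0,0.2]
    - [0,0,0,0,0,0,0.2]
    - [0,0,0,0,0,-5,0.2]
    - [0,0,0,0,0,-20,0.2]
    - [0,0,0,0,0,-45,0.2]
    - [0,0,0,0,0,-80,0.2]
    - [0,0,0,0,0,-115,0.2]
    - [0,0,0,0,0,-145,0.2]
    - [0,0,0,0,0,-160,0.2]
    - [0,0,0,0,0,-160,0.2]

```text
time: 24.25
ee_pos: [0.5224, -0.102, 0.2329]
eef_rot: [0.925, 0.379, 0.003, 0.001]
ft_force: [-0.4, -0.3, -0.4]
width: 0.0523
grip_force: 0.0
```

```bash
python3 g.py .45,-.25,.28,-45; python3 - <<'E'
from m import *
c=shot('side');P=cloud(c);m=blob(c,(22,140,100),(35,255,255),(250,215,315,272));k=m&(abs(P[...,2]-.096)<.004)
v,u=np.nonzero(k);p=onplane(c,u,v,.096)[:,:2];w,V=np.linalg.eigh(np.cov(p.T));d=V[:,1];print(k.sum(),p.mean(0).round(4),np.degrees(np.arctan2(d[1],d[0])).round(1)%180)
cv2.imwrite('pics/d.png',cv2.resize(c['image'][130:300,190:380],(671,600))[:,:,::-1])
E
```

```text
24.25 [ 0.5224 -0.102   0.2329] yaw -45.46 w 0.052294764791488736 F [-0.4 -0.3 -0.4] [-0.56  0.12  0.73  1.73 -0.09  1.32 -0.6 ]
.45,-.25,.28,-45 [0.004, -0.005, -0.008, -155.2, 54.9, -47.7]
172 [ 0.5158 -0.1076] 50.7
```

View pics/d.png

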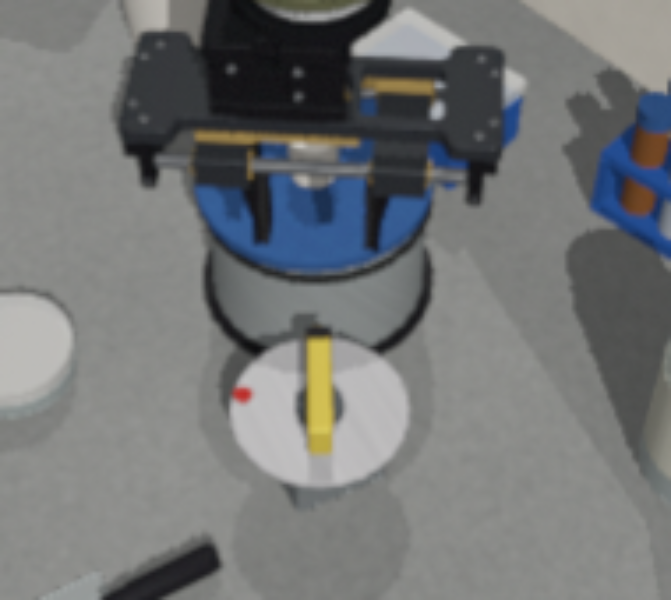

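The bar now lies at about 50.7°, in line with the pipe (49.9°), with the pointer over the green mark; the red mark is exposed at (242,395). I'll move clear and confirm from the top.

Emit:
jog_arm:
  plan:
    - [0,0,0,-15,5,-15,0.2]
    - [0,0,0,-40,14,-35,0.2]
    - [0,0,0,-75,26,-48,0.2]
    - [0,0,0,-110,39,-48,0.2]
    - [0,0,0,-140,50,-48,0.2]
    - [0,0,0,-170,60,-48,0.2]
    - [0,0,0,-200,70,-48,0.2]
    - [0,0,0,-225,78,-48,0.2]
    - [0,0,0,-240,82,-48,0.2]
    - [0,0,0,-240,82,-48,0.2]
    - [0,0,0,-240,82,-48,0.2]

```text
time: 25.4
ee_pos: [0.4073, -0.3283, 0.2774]
eef_rot: [0.926, 0.379, 0.001, 0.0]
ft_force: [0.0, 0.1, -0.7]
width: 0.0521
grip_force: 0.0
```

```bash
python3 g.py; python3 lid.py .115; python3 - <<'E'
from m import *
B={'top':(270,212,325,262),'side':(245,205,315,272)}
for n in B:
    c=shot(n);P=cloud(c);m=blob(c,(22,140,100),(35,255,255),B[n]);k=m&(abs(P[...,2]-.096)<.004)
    v,u=np.nonzero(k);p=onplane(c,u,v,.096)[:,:2];w,V=np.linalg.eigh(np.cov(p.T));d=V[:,1];print(n,k.sum(),p.mean(0).round(4),np.degrees(np.arctan2(d[1],d[0])).round(1)%180)
    if n=='top': cv2.imwrite('pics/e.png',cv2.resize(c['image'][150:300,200:400],(800,600))[:,:,::-1])
E
```

```text
25.4 [ 0.4073 -0.3283  0.2774] yaw -45.49 w 0.05211253964928297 F [ 0.   0.1 -0.7] [-0.29  0.08  0.95  1.68 -0.07  1.41 -0.13]
side 1306 plane slopes mrad [8.5 3.4] z 0.114
 centre [0.5554 0.0145] inl 20 138
top 2556 plane slopes mrad [1.  1.8] z 0.1162
 centre [0.6244 0.0217] inl 69 166
top 127 [ 0.5205 -0.1042] 50.7
side 74 [ 0.5285 -0.0919] 50.0
```

View pics/e.png

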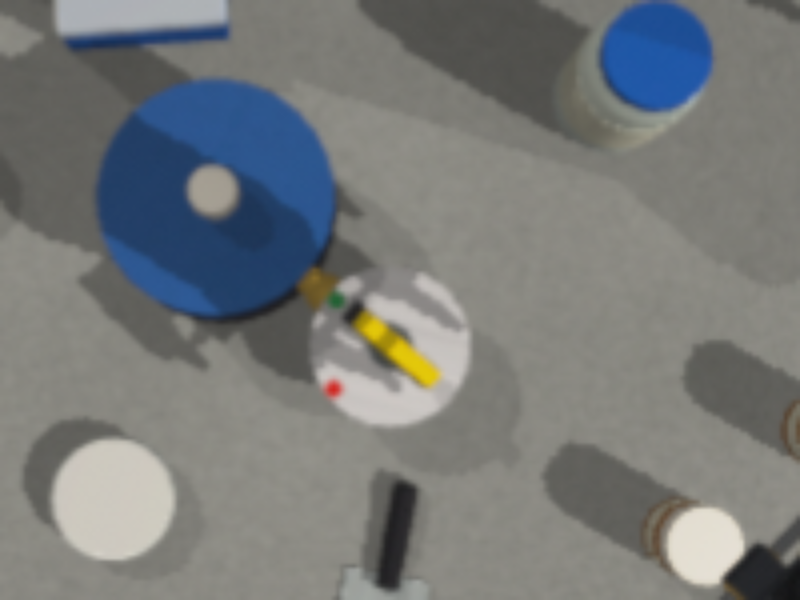

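The top view shows the pointer at (352,312) on the green mark (336,300), with the bar in line with the brass pipe (50.7° and 50.0° against 49.9°). The lid is centred and level on the pot, and the visible bystanders haven't moved.

```bash
python3 -c "
from bench import order;print(order.close_job())"
```

```text
the job is handed in; nothing more can be done
None
```

The job is handed in at about 26 s, with no verdict shown: the orange-capped jar stands upright in the chamber, the lid is level on the rim, and the isolator was turned afterwards to its on stop, in line with the pipe.

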